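# Index the sampling spout to the beaker

## Task

The swing spout of the sampling turret is locked in its parked notch. Pull the sprung black knob up to free the index pin, turn it until the spout's nozzle is over the open glass beaker, and let the pin snap fully down into the notch there, leaving the knob released. Work gently: never force the index pin against the notched plates, and do not shift the beaker or the closed containers.

Things in the scene. Friction and masses are not known exactly. Their poses are not given: they have to be found in the camera images.
- turret: Fixed sampling turret: grey round foot (140 mm across), slim column, round head (104 mm across, top 130 mm above the bench). Origin on its vertical axis at bench level; z up; x is the direction of the parked spout. Spout and knob turn about its z axis. Four container places lie 125 mm from the axis at +37, +74, -37 and -74 degrees from x.
- plate_top (a point): Point on the turret's axis level with the tops of the raised steel index plates, 142 mm above the bench. The plates lie on the head, on the side away from the spout, along a circle of 40 mm radius; 10 mm above the foot of the seated pin. Level but for a 0.4 mm step down about 21 degrees either side of parking. Axes as the turret's.
- park_notch (a point): The parking notch, centre of its mouth. Five notches, 7.5 mm wide: parking at 0, and nominally at spout angles +37, +74, -37, -74 degrees. Each side's plate was clamped by hand: its two notches are shifted together by up to 9.5 degrees either way, unknown for each side. So find the notch by feel: rest the pin on the plate about 14 degrees short of nominal and turn on lightly until it drops in.
- spout (a joint): Angle of spout and knob about the turret's vertical axis, rad, counterclockwise seen from above positive, 0 = parked; about 0.12 N m of friction, ends at +-1.75.
- knob (a joint): How far the knob (and its pin) is pulled up, m: 0 = pin fully down in a notch, 0.010 = pin just clear, resting on a plate, 0.020 = end stop. The spring pulls down with 6 N at 0 and 11 N at the stop.
- knob_bar (a point): Centre of the knob's black bar grip, on the turret's axis, 182 mm above the bench when the pin is down. The bar is 60 mm long (in line with the spout), 14 mm thick, 40 mm high; 4 mm under the bar a thin steel lug runs from the axis away from the spout and carries the pin. The bar's x axis points along the spout, z up.
- pin: Square steel index pin, 6 mm thick, hanging from the knob's lug 40 mm from the axis, opposite to the spout, so it has 0.75 mm of play to each side in a notch. Origin at its foot, 132 mm above the bench when down. It bears 25 N at most, sideways or downwards.
- nozzle (a point): Mouth of the spout's white nozzle, pointing down, 125 mm from the turret's axis, 110 mm above the bench.
- beaker_mouth (a point): Centre of the mouth of the open glass beaker, 70 mm across, 90 mm tall, standing at one of the four places, 125 mm from the turret's axis at about +37, +74, -37 or -74 degrees from the parked spout.
- tub_center (a point): Centre (half-way up) of a closed white tub, 68 mm across, 85 mm tall, at another of the places; to be left alone.
- jar_center (a point): Centre (half-way up) of a closed amber jar with a black lid, 60 mm across, 75 mm tall, at another of the places; to be left alone.
- vial_center (a point): Centre (half-way up) of a closed grey bottle with a white cap, 52 mm across, 90 mm tall, at another of the places; to be left alone.

How it is judged:
By the outcome, as a careful person would: the job done as asked, in the order asked, and still so for the second after the job is handed in, with the robot touching nothing.
It also fails if it takes over 51 s, if anything falls off the work surface, if the arm or the gripper's body presses on something with over 40 N, if the wrist force passes 120 N, or if a joint passes its speed limit or range.

## Robot

A 6-joint arm with a two-finger parallel gripper is mounted at the origin on the work surface. World frame = base frame: x ahead of the robot, y to its left, z up, the work surface at z = 0. Lengths are in mm, angles in rad, forces in N, time in s.
With the tool pointing down it reaches from about 325 to 900 mm from the base axis. Payload 6.1 kg.
Tool frame: the origin (TCP) lies midway between the tips of the shut fingers; the grasp point (between the pads) lies 19 mm behind it; x points along the fingers, y is the direction in which the jaws open and shut, and the axes are right-handed (so a half turn about x gives the same grasp; the last joint's range is limited). The gripper opens to 85 mm and grips with 20 to 120 N. Pads are 22 mm wide; open, the fingers measure 114 mm over their backs; the gripper's body (76 mm by 85 mm) begins 54 mm behind the grasp point. The pads swing forward as they close: fully open they stand 13 mm farther back than shut.
Start: joints at [-1.475, 0.22, 1.526, -0, 1.395, -0.126], TCP at [137.484, -609.683, 231.3] pointing down, gripper open.
Joint ranges: [-2.98, 2.98], [-0.91, 2.08], [0.09, 2.57], [-1.24, 4.39], [0.2, 2.65], [-2.68, 2.68]. Speed limits (rad/s): [2.57, 2.57, 3.01, 3.14, 3.14, 3.14].

## Interface

Orientations are given as a rotation vector (axis times angle).
In Python, from cell import robot, kinematics, sensors, vision, outline_of, place_of gives the robot as it stands. Calls block until the motion is done:
- robot.movep(position, orientation): joint-space move of the TCP to a pose.
- robot.move_l(position, rot=None, rate=150): straight line of the TCP; rot=None keeps the orientation; rate is the mean speed in mm/s.
- robot.movej(angles): joint-space move.
- robot.set_gripper(opening): opening from 0.0 (shut) to 1.0 (fully open); the grip force is fixed at half the most; returns when the fingers have stopped.
- robot.pause(seconds).
- kinematics.inverse_kinematics(position, orientation): joint angles nearest the present ones, or None.
- sensors.read_state(): the state.
- vision.snapshot(name): name is "side" or "top"; returns the picture (400x640x3 uint8, red, green, blue); there is no depth.
- vision.camera_params(name): a dict with "K" (3x3 intrinsics, pixels), "D" ([k1, k2, p1, p2, k3] as OpenCV has them; the pictures are not rectified), "R" (3x3) and "t" (3): a world point X has camera coordinates R X + t. Camera axes: x right, y down, z forward; pixel columns grow to the right and rows downward; lengths in mm; the calibration is good to about 2 mm. A picture is of the moment at which its call begins. camera_params takes no time and is no camera call.
A pose or a line that the arm cannot do raises robot.PlanningError and nothing moves.
- robot.close_job(): hands the job in, once; it reports no verdict.
Trained networks look in the newest picture that a camera, given by its name, has taken for a name from the list of things; names that differ only in an ending like _2 or _b are one class to them, and where a whole thing is asked for, a point or a joint stands for the part that bears it (a point fixed in the world has none). Each returns a list of dicts, best first, with "conf" (0 to 1); they miss things now and then, are a little off and sometimes report something else, mostly with a low value. They report only what shows in the picture. A call takes as long as a camera call.
- outline_of(camera, thing): "pixels" (400x640 bool, what is visible of it).
- place_of(camera, thing): "at" ([x, y, z] in mm, in world coordinates, good to about 4 mm: a listed point, or the origin of a listed thing).
The state is a dict: "clock": time; "joints": joint angles; "dq": joint speeds; "effort": joint torques, N m; "eef_pos": TCP position; "ee_rot": TCP orientation; "wrist_force": force on the tool from outside, world axes, zero at the start; "moment": the same for the moment, N m; "width": opening from 0.0 (shut) to 1.0 (fully open).
Only numpy, scipy, OpenCV 4.12 (cv2) and the standard library are available. Lean on these libraries where they do the work, as an engineer would, in place of code of your own. Each camera call takes 0.05 s, during which the arm holds its last target. There are 200 camera calls.

## Working session

There is one attempt and no reset: what is moved stays moved. The work goes in short steps, each a Python script; the robot and the scene stay as the last script left them, time stands still between calls to the robot, and variables do not carry over. Pictures are saved under pics/ and viewed, about 8 in all and at most 12, crops included, and the job is handed in when it is done.

```bash
ls; mkdir -p pics; python3 - <<'E'
from cell import robot, kinematics, sensors, vision, outline_of, place_of
import cv2,numpy as np
for c in ("side","top"):
    im=vision.snapshot(c); cv2.imwrite(f"pics/a_{c}.png",im[:,:,::-1])
    for n in ("turret","plate_top","park_notch","knob_bar","pin","nozzle","beaker_mouth","tub_center","jar_center","vial_center"):
        r=place_of(c,n)
        print(c,n,[(np.round(d["at"],1).tolist(),round(d["conf"],2)) for d in r[:2]])
s=sensors.read_state(); print(s["clock"],s["ee_rot"],s["eef_pos"],s["wrist_force"])
E
```

```text
pics
side turret [([504.3, 100.1, -0.0], 0.93)]
side plate_top [([506.3, 96.1, 145.1], 0.78)]
side park_notch [([469.0, 86.3, 141.1], 0.67)]
side knob_bar [([507.4, 98.3, 185.0], 0.67)]
side pin []
side nozzle [([627.4, 146.5, 103.4], 0.87)]
side beaker_mouth [([578.3, -2.4, 94.1], 0.95), ([625.1, 67.3, 45.0], 0.58)]
side tub_center [([625.3, 62.1, 44.3], 0.86)]
side jar_center []
side vial_center [([577.2, 209.4, 47.5], 0.95), ([505.2, 103.4, 1.8], 0.72)]
top turret [([505.8, 103.5, 3.3], 0.96)]
top plate_top [([507.3, 100.8, 143.2], 0.68)]
top park_notch [([471.8, 85.6, 140.6], 0.6)]
top knob_bar [([507.9, 99.8, 179.1], 0.93), ([506.2, 100.6, 141.7], 0.56)]
top pin [([505.7, 98.9, 141.5], 0.5)]
top nozzle [([624.4, 141.8, 114.4], 0.89)]
top beaker_mouth [([580.5, 1.7, 89.9], 0.83), ([469.4, 85.5, 141.6], 0.69)]
top tub_center []
top jar_center [([501.1, 226.5, 38.2], 0.83)]
top vial_center [([576.0, 206.2, 43.6], 0.82)]
1.1 [ 2.10416378  0.2343643  -2.10418657] [ 137.47977898 -609.66470374  231.29188165] [0.15641105 0.09090231 0.28668106]
```

View pics/a_side.png

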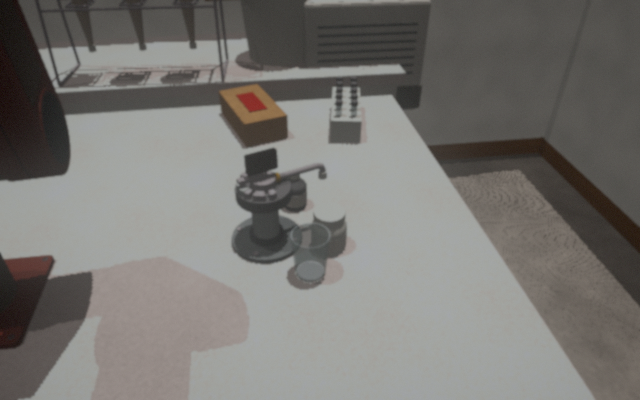

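View pics/a_top.png

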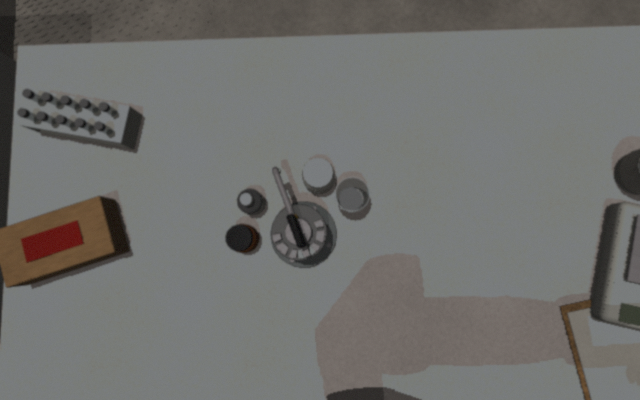

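The pictures agree with the networks. In the top view the knob is at about (296,230), the nozzle (277,170), the beaker (353,196), the tub (319,175), the vial (250,200) and the jar (241,238). The beaker is at the -74° place. Next I'll fit the turret pose and move above the knob.

```bash
cat > h.py <<'E'
from cell import robot, kinematics, sensors, vision, outline_of, place_of
import numpy as np, json, cv2
from scipy.spatial.transform import Rotation as Ro
from scipy.optimize import least_squares
def rot(bar, sgn):   # tool down, jaws across a bar at world angle bar (rad)
    a=bar+sgn*np.pi/2; c,s=np.cos(a),np.sin(a)
    return Ro.from_matrix(np.array([[0,c,s],[0,s,-c],[-1,0,0]])).as_rotvec()
def st():
    s=sensors.read_state(); return s
def wf(): # force xyz, moment z
    s=st(); return np.r_[s["wrist_force"],s["moment"][2]]
def save(d): json.dump(d,open("s.json","w"))
def load(): return json.load(open("s.json"))
E
cat > fit.py <<'E'
from h import *
L={"turret":(0,0),"plate_top":(0,0),"knob_bar":(0,0),"park_notch":(40,180),"nozzle":(125,0),"beaker_mouth":(125,-74),"tub_center":(125,-37),"jar_center":(125,74),"vial_center":(125,37)}
old=[("turret",504.3,100.1),("plate_top",506.3,96.1),("park_notch",469,86.3),("knob_bar",507.4,98.3),("nozzle",627.4,146.5),("beaker_mouth",578.3,-2.4),("tub_center",625.3,62.1),("vial_center",577.2,209.4),("turret",505.8,103.5),("plate_top",507.3,100.8),("park_notch",471.8,85.6),("knob_bar",507.9,99.8),("nozzle",624.4,141.8),("beaker_mouth",580.5,1.7),("jar_center",501.1,226.5),("vial_center",576,206.2)]
m=list(old)
for k in range(2):
    for c in ("side","top"):
        vision.snapshot(c)
        for n in L:
            if n=="beaker_mouth" : pass
            r=place_of(c,n)
            if r and r[0]["conf"]>.55: m.append((n,*r[0]["at"][:2]))
def res(p,m):
    o=[]
    for n,x,y in m:
        r,a=L[n]; a=p[2]+np.radians(a)
        o+=[p[0]+r*np.cos(a)-x,p[1]+r*np.sin(a)-y]
    return np.array(o)
f=least_squares(lambda p:res(p,m),[506,100,.35],loss="soft_l1",f_scale=4)
fo=least_squares(lambda p:res(p,old),[506,100,.35],loss="soft_l1",f_scale=4)
J=f.jac; print("fit",f.x,np.degrees(f.x[2]),"old",fo.x,"sd",np.sqrt(np.diag(np.linalg.inv(J.T@J)))*2.5,len(m))
fix=[q for q in m if q[0] in("nozzle","park_notch","turret","plate_top","knob_bar")]
print("no containers",least_squares(lambda p:res(p,fix),[506,100,.35],loss="soft_l1",f_scale=4).x)
print([(q[0],np.round(r,1).tolist()) for q,r in zip(m[16:],res(f.x,m)[32:].reshape(-1,2))])
x,y,ph=f.x
for sg in (1,-1):
    for d in (0,-74,-85):
        q=kinematics.inverse_kinematics([x,y,175],rot(ph+np.radians(d),sg)); print(sg,d,None if q is None else np.round(q,2))
save(dict(x=x,y=y,ph=ph)); print(st()["clock"])
E
python3 fit.py
```

```text
fit [5.07104423e+02 1.00618095e+02 3.47817105e-01] 19.928452135770936 old [5.07203692e+02 1.00698707e+02 3.42193360e-01] sd [0.39277019 0.45530113 0.00497782] 50
no containers [5.07190707e+02 9.96095278e+01 3.52194644e-01]
[('turret', [1.6, 3.2]), ('plate_top', [-2.5, 2.8]), ('knob_bar', [-1.8, -1.0]), ('park_notch', [1.5, -1.4]), ('nozzle', [-1.6, -4.1]), ('beaker_mouth', [-0.4, 1.8]), ('tub_center', [5.2, -4.0]), ('vial_center', [-2.2, -3.2]), ('turret', [2.1, -0.5]), ('plate_top', [-0.1, 1.4]), ('knob_bar', [-0.2, 3.3]), ('park_notch', [3.4, 2.1]), ('nozzle', [-1.6, 2.8]), ('beaker_mouth', [1.3, -0.1]), ('tub_center', [0.7, -5.1]), ('jar_center', [0.5, 1.9]), ('vial_center', [-0.4, -1.3]), ('turret', [2.1, 0.1]), ('plate_top', [0.3, 2.6]), ('knob_bar', [-1.5, 2.7]), ('park_notch', [-0.6, 0.2]), ('nozzle', [-0.3, -1.5]), ('beaker_mouth', [0.4, -1.1]), ('tub_center', [2.1, -3.4]), ('vial_center', [-4.3, -3.9]), ('turret', [1.2, -2.7]), ('plate_top', [0.3, 0.9]), ('knob_bar', [-0.7, 4.8]), ('park_notch', [0.2, 3.2]), ('nozzle', [-2.8, 1.6]), ('beaker_mouth', [1.3, 0.2]), ('tub_center', [2.2, -3.4]), ('jar_center', [-2.4, 0.3]), ('vial_center', [-0.2, -3.1])]
1 0 [ 0.04  0.01  1.86 -0.    1.27 -1.88]
1 -74 [ 0.04  0.01  1.86 -0.    1.27 -0.58]
1 -85 [ 0.04  0.01  1.86  0.    1.27 -0.39]
-1 0 [ 0.04  0.01  1.86 -0.    1.27  1.27]
-1 -74 [0.04 0.01 1.86 0.   1.27 2.56]
-1 -85 None
3.1
```

```bash
python3 - <<'E'
from h import *
d=dict(x=507.1,y=100.2,ph=0.350); save(d); r=rot(d["ph"],1)
robot.movep([d["x"],d["y"],255],r); print(st()["clock"],wf())
robot.set_gripper(0.4); print(st()["clock"],st()["width"])
robot.move_l([d["x"],d["y"],167]); print(st()["clock"],wf())
robot.set_gripper(0.24); s=st(); print(s["clock"],s["width"],wf(),s["eef_pos"])
cv2.imwrite("pics/b.png",np.hstack([cv2.resize(vision.snapshot("top")[130:300,210:400],(400,358)),cv2.resize(vision.snapshot("side")[100:270,190:380],(400,358))])[:,:,::-1])
E
```

```text
5.9167 [-0.19854773 -0.12956866 -0.51939817 -0.0171056 ]
6.4667 0.4002610926141248
7.2 [ 0.38169869 -0.29488131  0.20496137 -0.01285901]
7.4833 0.23786945858781192 [ 0.6250849   0.49749401 -0.40315217 -0.00760095] [507.72502903 100.21764929 168.00016644]
```

View pics/b.png

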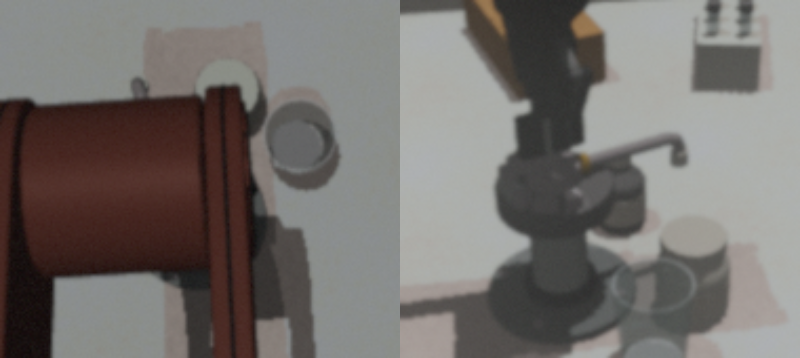

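The gripper straddles the bar at about (540,140) in the right-hand crop, with no contact forces. Now I'll close in stages and watch the forces.

```bash
python3 - <<'E'
from h import *
d=load(); u=np.array([np.cos(d["ph"]),np.sin(d["ph"])]); n=np.array([-u[1],u[0]])
def p(t):
    s=st(); F=s["wrist_force"]; print(t,round(s["clock"],2),"w",round(s["width"],3),"along %.2f lat %.2f z %.2f mz %.3f"%(F[:2]@u,F[:2]@n,F[2],s["moment"][2]), np.round(s["eef_pos"],2))
for w in (0.21,0.19,0.178): 
    robot.set_gripper(w); p(w)
E
```

```text
0.21 7.8 w 0.208 along -0.94 lat -0.17 z 0.85 mz 0.017 [507.11 100.22 167.05]
0.19 8.02 w 0.191 along 1.04 lat -0.18 z 0.20 mz -0.008 [507.06 100.22 166.96]
0.178 8.23 w 0.18 along 0.30 lat -0.32 z 0.12 mz 0.002 [507.11 100.19 167.  ]
```

```bash
cat >> h.py <<'E'
def p(t,ph):
    s=st(); F=s["wrist_force"]; u=np.array([np.cos(ph),np.sin(ph)]); n=np.array([-u[1],u[0]])
    print(t,round(s["clock"],2),"w",round(s["width"],3),"along %.2f lat %.2f z %.2f mz %.3f"%(F[:2]@u,F[:2]@n,F[2],s["moment"][2]), np.round(s["eef_pos"],2),flush=True)
    return F[:2]@u,F[:2]@n,F[2],s["moment"][2]
E
python3 - <<'E'
from h import *
d=load(); ph=d["ph"]
robot.set_gripper(0.0); p("closed",ph); robot.pause(0.15); f=p("settled",ph)
if abs(f[3])<0.5 and abs(f[1])<15:
    for h in (4,9,14): 
        robot.move_l([d["x"],d["y"],167+h],rate=30); p(h,ph)
    robot.pause(.15); p("settled",ph)
E
```

```text
closed 8.45 w 0.157 along 0.03 lat 0.90 z 1.72 mz 0.086 [507.08 100.27 167.1 ]
settled 8.6 w 0.151 along -0.84 lat 0.19 z 2.26 mz 0.068 [507.1  100.27 167.12]
4 8.88 w 0.155 along 3.75 lat 0.27 z -7.56 mz 0.088 [506.97 100.24 170.32]
9 9.2 w 0.157 along 3.86 lat 0.17 z -9.43 mz 0.118 [506.95 100.23 175.52]
14 9.52 w 0.154 along 4.72 lat 0.55 z -9.74 mz 0.116 [506.93 100.25 180.58]
settled 9.67 w 0.155 along 5.29 lat 0.42 z -11.57 mz 0.098 [506.92 100.23 180.56]
```

```bash
python3 - <<'E'
from h import *
d=load(); ph=d["ph"]; c=np.array([d["x"],d["y"]]); Z=181.5
for a in (-3,-9,-16,-23,-30,-37,-44,-51,-57):
    b=ph+np.radians(a)
    robot.move_l([*c,Z],rot(b,1)); f=p(a,b)
    if abs(f[3])>.6 or np.hypot(f[0],f[1])>30 or f[2]>-5: print("STOP"); break
    u=np.array([np.cos(b),np.sin(b)]); n=np.array([-u[1],u[0]])
    c=c+0.6*(f[0]*u+f[1]*n)/33
d.update(x=c[0],y=c[1],a=a,Z=Z); save(d); print(c)
E
```

```text
-3 9.92 w 0.16 along 3.77 lat 0.22 z -11.64 mz -0.100 [506.97 100.2  181.26]
-9 10.18 w 0.157 along 3.72 lat 0.47 z -11.34 mz -0.115 [506.97 100.17 181.3 ]
-16 10.45 w 0.157 along 2.59 lat 0.19 z -10.70 mz -0.154 [507.   100.13 181.34]
-23 10.72 w 0.155 along 1.42 lat -0.17 z -10.35 mz -0.142 [507.01 100.11 181.34]
-30 11.0 w 0.156 along 1.87 lat -0.29 z -10.53 mz -0.093 [507.02 100.06 181.32]
-37 11.28 w 0.153 along 2.13 lat -0.50 z -10.48 mz -0.165 [506.99 100.05 181.33]
-44 11.55 w 0.156 along 0.36 lat -1.71 z -10.41 mz -0.113 [507.02 100.01 181.33]
-51 11.82 w 0.157 along -0.28 lat -2.67 z -10.28 mz -0.048 [507.06  99.96 181.34]
-57 12.08 w 0.152 along 0.60 lat -3.78 z -10.24 mz -0.160 [507.03  99.95 181.36]
[507.29971847 100.0848884 ]
```

```bash
python3 - <<'E'
from h import *
d=load(); ph=d["ph"]; c=np.array([d["x"],d["y"]]); a=-58.; b=ph+np.radians(a)
robot.move_l([*c,179.2],rot(b,1),rate=30); robot.pause(.1); f=p("approach",b)
Z=179.2
while Z>175.6:
    Z-=0.2; robot.move_l([*c,Z],rate=10); f=p("Z%.2f"%Z,b)
    if f[2]>-7 or abs(f[3])>.5: break
robot.pause(.1); f=p("rest",b)
d.update(x=c[0],y=c[1],a=a,Z=Z); save(d)
E
```

```text
approach 12.43 w 0.155 along 0.65 lat -4.85 z -10.06 mz 0.110 [507.03  99.95 179.02]
Z179.00 12.68 w 0.157 along 0.06 lat -4.52 z -9.93 mz 0.157 [507.05  99.97 178.89]
Z178.80 12.93 w 0.151 along -0.27 lat -6.06 z -10.31 mz 0.099 [507.09  99.94 178.72]
Z178.60 13.18 w 0.159 along 0.07 lat -5.14 z -9.83 mz 0.081 [507.06  99.97 178.53]
Z178.40 13.43 w 0.155 along 0.02 lat -5.72 z -9.80 mz 0.132 [507.08  99.96 178.33]
Z178.20 13.68 w 0.154 along 0.27 lat -4.90 z -9.17 mz 0.078 [507.07  99.96 178.13]
Z178.00 13.93 w 0.159 along -0.28 lat -6.32 z -9.86 mz 0.145 [507.06  99.97 177.94]
Z177.80 14.18 w 0.156 along 1.06 lat -4.92 z -10.28 mz 0.166 [507.08  99.95 177.77]
Z177.60 14.43 w 0.154 along 0.61 lat -5.48 z -9.72 mz 0.162 [507.09  99.95 177.58]
Z177.40 14.68 w 0.157 along 0.17 lat -5.93 z -9.71 mz 0.086 [507.07  99.97 177.37]
Z177.20 14.93 w 0.152 along 0.41 lat -5.71 z -9.87 mz 0.136 [507.07  99.98 177.17]
Z177.00 15.18 w 0.153 along 0.08 lat -6.38 z -8.84 mz 0.134 [507.06  99.98 177.12]
Z176.80 15.43 w 0.154 along 0.06 lat -6.13 z -7.31 mz 0.118 [507.1   99.99 177.13]
Z176.60 15.68 w 0.155 along -0.51 lat -6.09 z -5.84 mz 0.124 [507.09  99.98 177.08]
rest 15.78 w 0.151 along -1.40 lat -6.16 z -5.36 mz 0.115 [507.11  99.97 177.11]
```

```bash
cat > feel.py <<'E'
from h import *
d=load(); ph=d["ph"]; c=np.array([d["x"],d["y"]]); a=d["a"]; Z=d["Z"]; hit=False
if Z>176.3: Z=176.3
while a>-86:
    a-=0.6; b=ph+np.radians(a); robot.move_l([*c,Z],rot(b,1)); f=p("%.1f"%a,b); z=st()["eef_pos"][2]
    if abs(f[3])>.55 or np.hypot(f[0],f[1])>25 or f[2]>3: print("STOP"); break
    if f[2]<-6.8 or z<176.75: print("DROP?"); hit=True; break
    u=np.array([np.cos(b),np.sin(b)]); n=np.array([-u[1],u[0]]); c=c+0.15*(f[0]*u+f[1]*n)/33
d.update(x=c[0],y=c[1],a=a,Z=Z); save(d); print(c,Z)
E
python3 feel.py
```

```text
-58.6 16.03 w 0.155 along -1.03 lat -7.29 z -5.43 mz 0.113 [507.13  99.94 177.08]
-59.2 16.28 w 0.154 along -1.96 lat -7.75 z -5.78 mz 0.128 [507.13  99.94 177.07]
-59.8 16.53 w 0.157 along -1.18 lat -6.95 z -5.62 mz 0.111 [507.12  99.91 177.05]
-60.4 16.78 w 0.156 along -0.95 lat -6.89 z -5.07 mz 0.045 [507.09  99.92 177.07]
-61.0 17.03 w 0.156 along -0.89 lat -6.96 z -5.78 mz 0.131 [507.11  99.93 177.07]
-61.6 17.28 w 0.153 along -0.32 lat -6.74 z -5.25 mz 0.104 [507.1   99.92 177.05]
-62.2 17.53 w 0.16 along -1.23 lat -7.20 z -5.16 mz 0.105 [507.09  99.91 177.05]
-62.8 17.78 w 0.155 along -0.65 lat -6.90 z -5.67 mz 0.075 [507.08  99.88 177.05]
-63.4 18.03 w 0.159 along -1.28 lat -7.36 z -5.40 mz 0.037 [507.09  99.91 177.07]
-64.0 18.28 w 0.157 along -0.68 lat -6.05 z -4.79 mz 0.097 [507.07  99.91 177.09]
-64.6 18.53 w 0.152 along -1.29 lat -6.07 z -4.90 mz 0.147 [507.06  99.89 177.07]
-65.2 18.78 w 0.156 along -0.54 lat -6.23 z -5.67 mz 0.050 [507.06  99.91 177.07]
-65.8 19.03 w 0.152 along -0.15 lat -6.11 z -5.96 mz 0.073 [507.07  99.88 177.11]
-66.4 19.28 w 0.152 along -0.77 lat
[... 937 characters left out ...]
 177.09]
-73.6 22.28 w 0.157 along -0.70 lat -5.18 z -5.28 mz 0.107 [507.    99.81 177.09]
-74.2 22.53 w 0.156 along -0.51 lat -5.09 z -3.83 mz 0.068 [506.98  99.82 177.05]
-74.8 22.78 w 0.155 along 0.21 lat -5.26 z -3.54 mz 0.023 [507.02  99.81 177.03]
-75.4 23.03 w 0.158 along -0.95 lat -5.50 z -2.90 mz 0.052 [507.02  99.79 177.02]
-76.0 23.28 w 0.154 along -0.36 lat -5.39 z -2.60 mz 0.134 [507.01  99.79 177.  ]
-76.6 23.53 w 0.157 along 0.03 lat -3.74 z -1.25 mz 0.063 [506.99  99.77 176.9 ]
-77.2 23.78 w 0.157 along -0.46 lat -4.23 z 0.28 mz 0.179 [507.    99.74 176.84]
-77.8 24.03 w 0.156 along -2.06 lat -3.82 z 2.18 mz 0.112 [506.99  99.71 176.75]
DROP?
[506.63066371  99.55752935] 176.3
```

Contact stays firm and the load has crept up, so this isn't a drop. I'll add load regulation and carry on.

```bash
cat > feel.py <<'E'
from h import *
d=load(); ph=d["ph"]; c=np.array([d["x"],d["y"]]); a=d["a"]; Z=d["Z"]
b=ph+np.radians(a)
for i in range(8):
    Z+=.12; robot.move_l([*c,Z],rate=10); f=p("relax Z%.2f"%Z,b)
    if f[2]<-4: break
while a>-86 and -8<f[2]<1:
    a-=0.6; b=ph+np.radians(a); robot.move_l([*c,Z],rot(b,1)); f=p("%.1f Z%.2f"%(a,Z),b)
    if abs(f[3])>.5 or np.hypot(f[0],f[1])>25: print("STOP"); break
    Z-=np.clip((-5-f[2])*.05,-.2,.06)
d.update(x=c[0],y=c[1],a=a,Z=Z); save(d); print(c,Z)
E
python3 feel.py
```

```text
relax Z176.42 24.28 w 0.157 along -1.58 lat -3.35 z 1.29 mz 0.046 [506.95  99.7  176.71]
relax Z176.54 24.53 w 0.156 along -1.23 lat -1.94 z 2.07 mz 0.118 [506.94  99.7  176.73]
relax Z176.66 24.78 w 0.153 along -1.16 lat -0.63 z 1.70 mz 0.125 [506.93  99.68 176.78]
relax Z176.78 25.03 w 0.155 along -0.69 lat 0.66 z 0.02 mz 0.114 [506.89  99.67 176.79]
relax Z176.90 25.28 w 0.152 along -0.96 lat 1.81 z -2.00 mz 0.080 [506.87  99.65 176.87]
relax Z177.02 25.53 w 0.152 along -0.05 lat 3.81 z -3.14 mz 0.077 [506.82  99.67 176.91]
relax Z177.14 25.78 w 0.157 along 0.66 lat 4.23 z -4.53 mz 0.120 [506.79  99.65 176.98]
-78.4 Z177.14 26.03 w 0.153 along 0.56 lat 5.51 z -5.53 mz 0.081 [506.75  99.62 177.03]
-79.0 Z177.11 26.28 w 0.156 along -0.64 lat 5.14 z -6.24 mz 0.074 [506.73  99.62 177.  ]
-79.6 Z177.05 26.53 w 0.16 along -0.20 lat 5.76 z -6.66 mz 0.041 [506.73  99.61 176.95]
-80.2 Z176.99 26.78 w 0.156 along 0.25 lat 4.90 z -6.06 mz 0.018 [506.72  99.63 176.89]
-80.8 Z176.94 27.03 w 0.153 along 0.23 lat 4.92 z -5.74 mz 0.089 [506.71  99.62 176.81]
-81.4 Z176.90 27.28 w 0.153 along -1.14 lat 6.06 z -6.51 mz 0.007 [506.73  99.62 176.74]
-82.0 Z176.84 27.53 w 0.16 along 0.55 lat 7.53 z -9.18 mz -0.051 [506.74  99.65 176.4 ]
[506.63066371  99.55752935] 176.78354463762045
```

```bash
python3 - <<'E'
from h import *
d=load(); ph=d["ph"]; c=np.array([d["x"],d["y"]]); a=d["a"]; b=ph+np.radians(a); Z=d["Z"]
def lower(Zs):
    global Z
    for z in Zs:
        robot.move_l([*c,z],rate=15); f=p("Z%.1f"%z,b); Z=z
        if f[2]>-5 or abs(f[3])>.5: print("STOP"); return False
    return True
if lower([176.3,175.8]):
    a-=.6; b=ph+np.radians(a); robot.move_l([*c,Z],rot(b,1)); f=p("turn %.1f"%a,b)
    if f[2]<-6 and abs(f[3])<.4: lower([174.5,173,171.5])
d.update(a=a,Z=Z); save(d)
E
```

```text
Z176.3 27.78 w 0.157 along -0.44 lat 7.10 z -8.35 mz -0.007 [506.73  99.65 175.79]
Z175.8 28.03 w 0.158 along 0.38 lat 7.47 z -7.23 mz -0.012 [506.75  99.67 175.34]
turn -82.6 28.28 w 0.156 along 0.89 lat 7.43 z -8.68 mz -0.048 [506.71  99.64 175.24]
Z174.5 28.53 w 0.158 along 0.76 lat 6.66 z -9.75 mz 0.005 [506.65  99.62 173.83]
Z173.0 28.78 w 0.157 along -0.74 lat 6.98 z -8.62 mz 0.067 [506.65  99.63 172.39]
Z171.5 29.03 w 0.153 along 0.04 lat 6.22 z -8.31 mz 0.004 [506.69  99.63 170.98]
```

```bash
python3 - <<'E'
from h import *
d=load(); ph=d["ph"]; b=ph+np.radians(d["a"])
robot.set_gripper(0.35); p("open",b); robot.pause(.2); p("open",b)
robot.move_l([d["x"],d["y"],260]); p("up",b)
robot.movej([-0.9,*st()["joints"][1:]]); p("away",b)
ims=[]
for cam in("side","top"):
    im=vision.snapshot(cam); ims.append(im)
    for n in ("knob_bar","pin","nozzle","beaker_mouth","tub_center","jar_center","vial_center"):
        r=place_of(cam,n); print(cam,n,[(np.round(q["at"],1).tolist(),round(q["conf"],2)) for q in r[:1]])
cv2.imwrite("pics/c.png",np.hstack([cv2.resize(ims[1][130:300,210:400],(400,358)),cv2.resize(ims[0][120:290,190:380],(400,358))])[:,:,::-1])
cv2.imwrite("pics/c_side.png",ims[0][:,:,::-1])
E
```

```text
open 29.34 w 0.35 along -0.23 lat -0.47 z 1.13 mz 0.012 [506.63  99.28 171.99]
open 29.54 w 0.351 along -0.56 lat 0.02 z -0.33 mz -0.006 [506.67  99.46 171.74]
up 30.28 w 0.354 along 0.46 lat 0.38 z -0.64 mz 0.042 [506.12  99.54 259.04]
away 31.99 w 0.351 along -0.00 lat 0.05 z -0.11 mz -0.020 [ 379.01 -349.75  258.94]
side knob_bar [([508.8, 100.5, 181.7], 0.93)]
side pin []
side nozzle [([562.5, -6.4, 106.8], 0.7)]
side beaker_mouth [([575.2, -0.1, 91.8], 0.87)]
side tub_center [([626.0, 67.3, 41.0], 0.57)]
side jar_center []
side vial_center [([579.5, 208.1, 46.3], 0.8)]
top knob_bar [([506.4, 99.9, 182.6], 0.89)]
top pin []
top nozzle [([561.8, -12.2, 112.2], 0.94)]
top beaker_mouth [([580.9, -0.1, 88.3], 0.88)]
top tub_center [([625.7, 64.4, 43.3], 0.69)]
top jar_center [([498.2, 221.3, 35.2], 0.63)]
top vial_center [([576.9, 208.1, 41.6], 0.77)]
```

View pics/c.png

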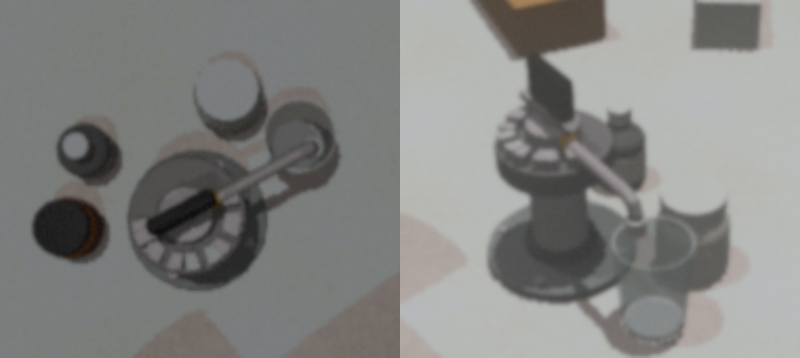

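```bash
python3 -c "
from h import *
robot.close_job(); print(st()['clock'])"
```

```text
the job is handed in; nothing more can be done
the job is handed in; nothing more can be done
```

The spout is now locked in the notch over the open beaker, the knob is released, and the job is handed in. The last clock reading before handing in was about 32 s, against the 51 s limit.

**What I did:** I gripped the knob bar and lifted it about 14 mm. I turned it to −58° from parked and lowered it until the pin rested lightly on the plate. Then I turned on in 0.6° steps, and the pin dropped in at about −82°, which is inside the allowed shift for the −74° notch. I followed it about 6 mm down into the notch, then opened the gripper so the spring took it the rest of the way, and moved the arm clear.

**Last checks:**
- **Knob height:** the two cameras put the bar at 181.7 and 182.6 mm, against 182 mm when fully down. They are only good to about 4 mm, so I can't prove the last millimetre from the pictures.
- **Nozzle:** it shows over the beaker mouth, off-centre by about 14–23 mm within the 35 mm radius, because the notch is shifted by about 8–9°.
- **Containers:** the beaker, tub, jar and vial read where they were, within the cameras' error. The jar differed most, by about 6 mm on a low-confidence reading, and I never went near it.
- **Robot:** it is touching nothing, with wrist force about 0.

**What went off plan:** at about −78° the downward load crept up without the pin dropping, which first looked like a drop. I estimate about 12 N on the pin against its 25 N limit. I eased the load back and then carried on to the real notch.

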